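# Load a sample and jog it under the probe

### The job

Put the sample holder with the white disc on the motorised stage, lying flat between the two guide rails of its carriage with its long side along the travel. Then tilt the jog lever towards the probe end and hold it until the white disc is centred under the probe, and let go so that the lever springs upright and the stage stops there. Drive the stage with the lever only, never by pushing it, do not touch the probe, and leave the other two holders where they are.

Things in the scene. Friction and masses are not known exactly. Their poses are not given: they have to be found in the camera images.
- white_mid (a point): Centre (half-way up) of the loose sample holder with the white disc: a blue metal block 44 mm (its x) by 80 mm (its y) by 36 mm high, about 0.3 kg, standing on the bench at the start. A white disc of 33 mm diameter is set in the middle of its top. Its two ends are alike.
- black_mid (a point): Centre of a second blue holder of the same size, with a black disc. To be left alone.
- copper_mid (a point): Centre of a third blue holder of the same size, with a copper disc. To be left alone.
- seat (a point): Middle of the carriage's top face, on which the holder stands, 54 mm above the bench. The carriage is a dark plate 96 mm (x) by 100 mm (y, the travel; +y points to the probe). Two aluminium rails along y, 6 mm high and 10 mm wide, leave a gap of 52 mm: 4 mm each side of the holder, which can be gripped only above the rails. A push of about a newton moves the carriage.
- stage (a joint): Travel of the carriage in m: 0 at the loading end, grows towards the probe (the stage's +y), at most 0.165. With the holder in the middle of the seat its disc is centred under the probe at 0.135. At the start it stands between 0 and about 0.03.
- probe_target (a point): Fixed point on the probe's axis where the centre of the holder (point white_mid) belongs, 72 mm above the bench; its y runs along the travel, away from the loading end, its x across. Red lines on the white scale strips at both sides of the stage's base mark the place. The base is 130 mm wide (x) and reaches from 260 mm before this point (motor, 56 mm high) to 140 mm beyond it.
- jog (a joint): Tilt of the jog lever in rad: 0 upright (spring-centred), positive to the jog box's +y, the same side as the probe end; stops at +-0.4. The carriage runs the way of the tilt: not below 0.1 rad, 10 mm/s at 0.2, 20 at 0.3, 30 at 0.4; let go, it runs on about 2 mm from 0.2 rad, 6 mm from full. Full tilt takes about 12 N at the knob. The lever rests within 0.06 rad of upright.
- jog_knob (a point): Middle of the orange knob (30 mm diameter, 32 mm high) on the jog lever, 131 mm above the bench when upright, 76 mm above the pivot; it swings 30 mm to each side along its own y. Below it is a steel stick of 11 mm diameter. The lever stands in the middle of a fixed grey jog box 100 mm (x) by 140 mm (y), 55 mm high.
- probe: Optical probe looking down: upright black and silver barrel, 32 mm in diameter. Origin: the middle of its nose, 130 mm above the bench and 40 mm above a loaded holder; its top is 162 mm higher. It hangs on an arm from a steel post 118 mm farther along +y (275 mm high).
Things that resemble listed ones, but are neither listed nor needed, are in the scene too. Leave any red look-alike of the part that bears white_mid alone.

How it is judged:
By the outcome, as a careful person would: the job done as asked, in the order asked, and still so for the second after the job is handed in, with the robot touching nothing.
It also fails if it takes over 64 s, if anything falls off the work surface, if the arm or the gripper's body presses on something with over 40 N, if the wrist force passes 120 N, or if a joint passes its speed limit or range.

### The arm

A 6-joint arm with a two-finger parallel gripper is mounted at the origin on the work surface. World frame = base frame: x ahead of the robot, y to its left, z up, the work surface at z = 0. Lengths are in mm, angles in rad, forces in N, time in s.
With the tool pointing down it reaches from about 350 to 775 mm from the base axis. Payload 7.3 kg.
Tool frame: the origin (TCP) lies between the finger pads; the fingertips stand 17 mm ahead of it and the grasp point (between the pads) lies 2 mm behind it; z points along the fingers, y is the direction in which the jaws open and shut (so a half turn about z gives the same grasp; the last joint's range is limited). The gripper opens to 92 mm and grips with 3 to 60 N. Pads are 19 mm wide; open, the fingers measure 130 mm over their backs; the gripper's body (75 mm by 190 mm) begins 47 mm behind the grasp point.
Start: joints at [1.023, 0.342, 1.524, -0, 1.275, -0.146], TCP at [205.302, 483.213, 243.741] pointing down, gripper open.
Joint ranges: [-2.53, 2.53], [-0.77, 2.02], [0.04, 2.7], [-1, 4.14], [0.28, 2.66], [-3.11, 3.11]. Speed limits (rad/s): [2.57, 2.57, 3.14, 3.14, 3.14, 3.14].

### API

Orientations are given as [roll, pitch, yaw] about the fixed x, y, z axes, in that order (R = Rz(yaw) Ry(pitch) Rx(roll)).
In Python, from plant import get_obs, capture, get_calibration, close_job gives the robot as it stands.
- The arm moves only by the tool carry_out, never from a script. Its argument "moves" is one flat list of numbers, 7 for each row, row after row: the shift along the tool's x, y, z normalised to -1 to 1, where 1 is 40 cm, then the turn, a rotation vector about the tool's x, y, z normalised to -1 to 1, where 1 is 30 degrees, then the opening, from 0 (shut) to 1 (fully open). A call has exactly 8 rows; each row is the pose to reach, as a shift and turn from the pose measured when the call began, along the tool's axes at that moment; what a row does not reach only later rows make up. A row lasts 1/10 s, in which the tool goes at most 50 mm and 8.59 degrees, less where a joint would pass 70% of its speed; a pose out of reach is approached as far as the arm can. A call with a number of a shift or a turn outside -1 to 1 is refused whole. A call with a gripper value outside its range is refused whole. The fingers move at their own pace and stop on an object; the grip force is fixed at half the most. Time passes only in rows, so rows that repeat a pose let the fingers close, or fill a call up. It gives the time, the measured TCP pose, the force and the opening at its end, in the units of the state.
- get_obs(): the state, without advancing time (a new reading comes with each control period).
- capture(name): name is "scene" or "top"; returns the picture (480x640x3 uint8, red, green, blue); there is no depth.
- get_calibration(name): a dict with "vfov" (degrees; the focal length in pixels is half the picture's height over the tangent of half this angle, whatever the lens; pixels are square), "cx", "cy" (the principal point, pixels), "dist" ([k1, k2, p1, p2, k3] as OpenCV has them; the pictures are not rectified), "cam_to_world" (4x4, takes a point from camera to world coordinates). Camera axes: x right, y up, looking along -z (the intrinsics and any distortion apply to the point x, -y, -z); pixel columns grow to the right and rows downward; lengths in mm; the calibration is good to about 2 mm. A picture is of the moment at which its call begins. get_calibration takes no time and is no camera call.
- close_job(): hands the job in, once; it reports no verdict.
The state is a dict: "time": time; "joint_positions": joint angles; "dq": joint speeds; "tau": joint torques, N m; "tool_pos": TCP position; "tcp_rot": TCP orientation; "contact_force": force on the tool from outside, world axes, zero at the start; "moment": the same for the moment, N m; "grip_width": finger opening in mm.
Only numpy, scipy, OpenCV 4.12 (cv2) and the standard library are available. Lean on these libraries where they do the work, as an engineer would, in place of code of your own. Each camera call takes 0.05 s, during which the arm holds its last target.

## Working session

There is one attempt and no reset: what is moved stays moved. The work goes in short steps, Python scripts to look and compute and a tool call to move; the robot and the scene stay as the last step left them, time stands still between calls to the robot, and variables do not carry over. Pictures are saved under pics/ and viewed, and the job is handed in when it is done.

Besides the shell and the picture viewer there is one more tool, called after "Request:" as name(argument=value, ...) on one line, values as JSON. carry_out: Moves the arm, as the interface text tells. Scaled input: -1 to 1 covers 40 cm each way for a shift and 30 degrees each way for a turn. Its arguments: {"type":"object","properties":{"moves":{"type":"array","items":{"type":"number"}}},"required":["moves"]}

```bash
ls; mkdir -p pics; python3 - <<'E'
from plant import *
import cv2
print(get_obs())
for n in("scene","top"):
    cv2.imwrite(f"pics/{n}0.png",capture(n)[:,:,::-1]); print(n,get_calibration(n))
E
```

```text
pics
{'time': 0.0, 'joint_positions': array([ 1.02297492e+00,  3.42757677e-01,  1.52502618e+00, -3.43291163e-05,
        1.27538575e+00, -1.46001399e-01]), 'dq': array([ 0.0001165 , -0.00110323,  0.00058164,  0.00128066, -0.00090843,
        0.0006582 ]), 'tau': array([ 1.96549387e-03, -4.31246102e+01, -2.44228971e+01,  7.20012467e-02,
        5.57217922e-02, -9.72514545e-05]), 'tool_pos': array([205.11233936, 482.85850887, 243.02359947]), 'tcp_rot': array([-3.14002770e+00, -1.96943637e-04,  2.73978251e+00]), 'contact_force': array([-0.61116229,  0.98716846, -1.15266993]), 'moment': array([-0.0526933 , -0.03017424, -0.02628354]), 'grip_width': 91.74098009410507}
scene {'vfov': 56.17556371383173, 'cx': 321.45980713569907, 'cy': 242.75921903195015, 'dist': array([-0.10479248,  0.        ,  0.        ,  0.        ,  0.        ]), 'cam_to_world': array([[-5.13559356e-01, -4.97205676e-01,  6.99316312e-01,
         1.22473143e+03],
       [ 8.57747534e-01, -3.19262462e-01,  4.02915188e-01,
         3.56442895e+02],
       [ 2.29337292e-02,  8.06757706e-01,  5.90437167e-01,
         7.09755173e+02],
       [ 0.00000000e+00,  0.00000000e+00,  0.00000000e+00,
         1.00000000e+00]])}
top {'vfov': 50.53463388887221, 'cx': 312.5954200165725, 'cy': 238.70225637349304, 'dist': array([-0.06943529,  0.        ,  0.        ,  0.        ,  0.        ]), 'cam_to_world': array([[-1.64265523e-02,  9.95062195e-01, -9.78846028e-02,
         4.10992179e+02],
       [-9.99615659e-01, -1.85300828e-02, -2.06196471e-02,
        -6.01320811e+01],
       [-2.23316411e-02,  9.75082721e-02,  9.94984138e-01,
         1.13108296e+03],
       [ 0.00000000e+00,  0.00000000e+00,  0.00000000e+00,
         1.00000000e+00]])}
```

View pics/scene0.png

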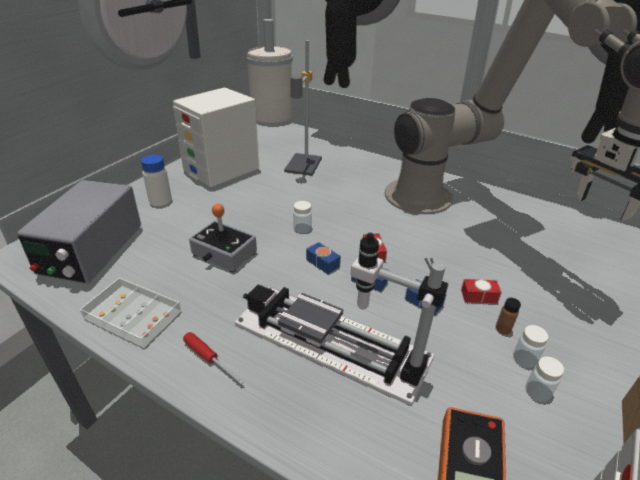

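View pics/top0.png

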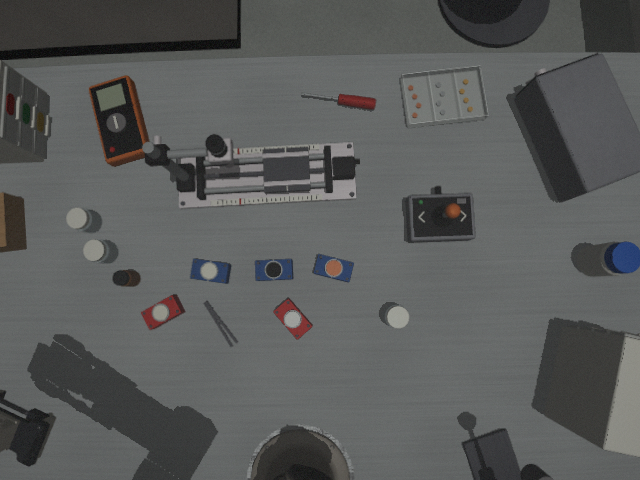

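```bash
cat > h.py <<'E'
import numpy as np, cv2
from plant import *
def K(c):
    f=240/np.tan(np.radians(c["vfov"]/2)); return np.array([[f,0,c["cx"]],[0,f,c["cy"]],[0,0,1.]])
def ray(n,p):
    c=get_calibration(n); u=cv2.undistortPoints(np.array(p,float).reshape(-1,1,2),K(c),c["dist"]).reshape(-1,2)
    T=c["cam_to_world"]; d=np.c_[u[:,0],-u[:,1],-np.ones(len(u))]@T[:3,:3].T
    return T[:3,3],d
def plane(n,p,z):
    o,d=ray(n,p); return o+d*((z-o[2])/d[:,2])[:,None]
def proj(n,P):
    c=get_calibration(n);T=np.linalg.inv(c["cam_to_world"]);q=np.atleast_2d(P)@T[:3,:3].T+T[:3,3]
    q=q*[1,-1,-1]; return cv2.projectPoints(q.reshape(-1,1,3),np.zeros(3),np.zeros(3),K(c),c["dist"])[0].reshape(-1,2)
def tri(p1,p2):
    a,d=ray("scene",p1);b,e=ray("top",p2);d=d[0]/np.linalg.norm(d);e=e[0]/np.linalg.norm(e)
    t=np.linalg.lstsq(np.c_[d,-e],b-a,rcond=None)[0];x,y=a+t[0]*d,b+t[1]*e
    return (x+y)/2,np.linalg.norm(x-y)
E
python3 - <<'E'
from h import *
im=cv2.imread("pics/top0.png");hsv=cv2.cvtColor(im,cv2.COLOR_BGR2HSV)
m=cv2.inRange(hsv,(105,100,40),(125,255,255)); m=cv2.morphologyEx(m,cv2.MORPH_CLOSE,np.ones((3,3)))
for c in cv2.findContours(m,0,2)[0]:
    if cv2.contourArea(c)<200: continue
    h=cv2.convexHull(c);r=cv2.minAreaRect(h); P=plane("top",cv2.boxPoints(r),36)
    a=P[1]-P[0];b=P[2]-P[1]; l=a if np.linalg.norm(a)>np.linalg.norm(b) else b
    print(r,P.mean(0),np.linalg.norm(a),np.linalg.norm(b),"long ax deg",np.degrees(np.arctan2(l[1],l[0])))
def crop(n,s,x0,y0,x1,y1,k):
    cv2.imwrite(f"pics/{n}.png",cv2.resize(cv2.imread(f"pics/{s}.png")[y0:y1,x0:x1],None,fx=k,fy=k,interpolation=2))
crop("c_hold","top0",130,225,390,345,3)
crop("c_stage","top0",140,125,370,220,3)
crop("c_jog","top0",390,170,490,260,6)
crop("c_scene","scene0",180,190,450,400,2.9)
E
```

```text
((622.0, 257.0), (30.0, 34.0), 90.0) [ 466.0083822  -713.58593701   36.        ] 77.89940824408832 65.97199934951271 long ax deg -91.09297157894716
```

View pics/c_hold.png

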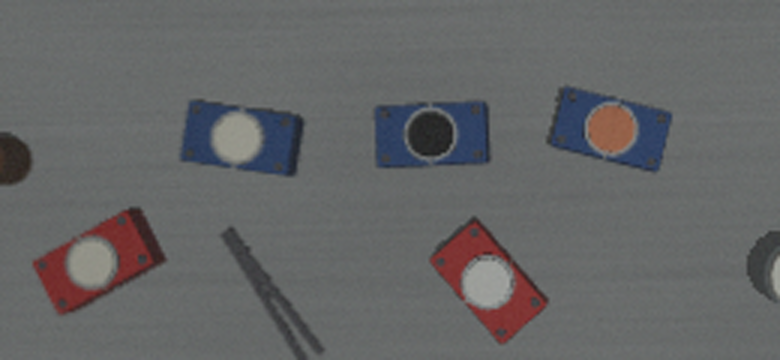

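View pics/c_stage.png

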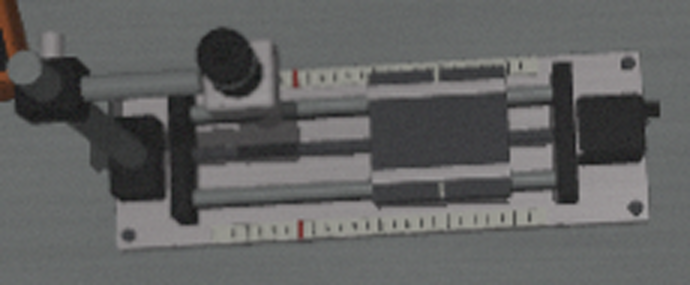

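View pics/c_jog.png

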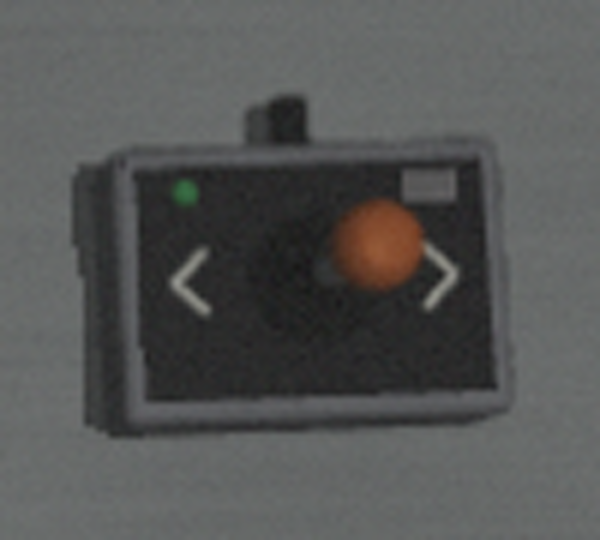

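View pics/c_scene.png

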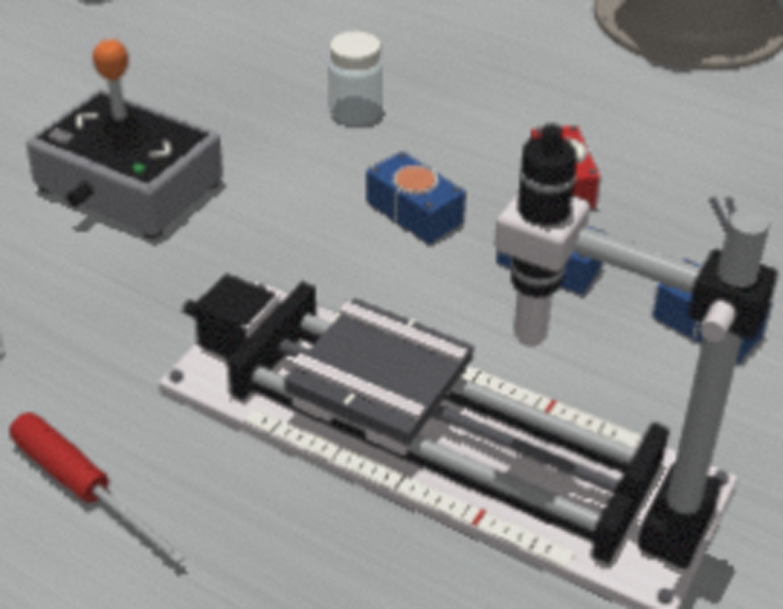

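```bash
python3 - <<'E'
from h import *
for n in("top","scene"):
    im=cv2.imread(f"pics/{n}0.png");hsv=cv2.cvtColor(im,cv2.COLOR_BGR2HSV);g=im.astype(int)
    m=((g[:,:,0]>g[:,:,2]*1.6)&(g[:,:,0]>g[:,:,1]*1.25)&(g[:,:,0]>50)).astype('uint8')*255
    for c in cv2.findContours(m,0,2)[0]:
        if cv2.contourArea(c)<150: continue
        h=cv2.convexHull(c);r=cv2.minAreaRect(h); M=cv2.moments(h)
        print(n,'blue',[round(v,1) for v in r[0]+r[1]],r[2],(M['m10']/M['m00'],M['m01']/M['m00']))
    red=((hsv[:,:,0]<6)|(hsv[:,:,0]>174))&(hsv[:,:,1]>110)&(hsv[:,:,2]>50)
    k,_,st,ce=cv2.connectedComponentsWithStats(red.astype('uint8'))
    for i in range(1,k):
        if 3<=st[i,4]<60: print(n,'red',st[i],ce[i])
    o=cv2.inRange(hsv,(6,140,100),(14,255,255))
    k,_,st,ce=cv2.connectedComponentsWithStats(o)
    for i in range(1,k):
        if st[i,4]>30: print(n,'orange',st[i],ce[i])
# disc white in top
im=cv2.imread("pics/top0.png")
s=im[255:290,190:235].astype(int); w=((s.min(2)>120)).astype('uint8')
k,_,st,ce=cv2.connectedComponentsWithStats(w)
for i in range(1,k): print('disc',st[i],ce[i]+[190,255])
cv2.imwrite("pics/d1.png",cv2.resize(im[135:200,230:350],None,fx=6.6,fy=6.6,interpolation=0))
cv2.imwrite("pics/d2.png",cv2.resize(cv2.imread("pics/scene0.png")[285:385,255:390],None,fx=5.9,fy=5.9,interpolation=0))
E
```

```text
top blue [218.8, 272.0, 16.8, 19.7] 9.462321281433105 (218.96440129449837, 272.13592233009706)
top blue [262.8, 270.0, 19.6, 15.4] 86.98721313476562 (262.9513172966781, 269.9839633447881)
top blue [343.3, 270.2, 15.8, 19.6] 14.03624439239502 (343.38907657657654, 270.13119369369366)
top blue [283.5, 269.0, 19.8, 16.0] 86.98721313476562 (283.2344444444444, 268.9322222222222)
top blue [199.0, 269.2, 15.1, 19.4] 9.462322235107422 (199.08951707891634, 269.03297997644285)
top blue [323.2, 265.2, 15.9, 19.5] 12.52880573272705 (323.3864894795127, 265.2934662236988)
top blue [622.0, 257.0, 30.0, 34.0] 90.0 (622.7370030581039, 257.22610856269114)
top red [ 6 96  5 19 30] [  6.83333333 104.93333333]
top red [ 10 101   5   9  19] [ 11.42105263 104.73684211]
top red [110 147   5   6  25] [111.88 149.04]
top red [238 149   1   5   5] [238. 151.]
top red [240 199   1   5   5] [240. 201.]
top orange [ 89  76  56  68 203] [129.42857143 103.2955665 ]
top orange [104 149  39  13 146] [122.56849315 155.26027397]
top orange [448 204  12  13 122] [453.6557377  210.12295082]
scene blue [328.6, 262.6, 18.9, 24.1] 68.19859313964844 (328.20924574209243, 261.71435523114354)
scene blue [152.2, 163.0, 17.4, 21.7] 80.53767395019531 (152.28030303030303, 162.85353535353534)
scene red [182 114   7   9  42] [185.14285714 117.5952381 ]
scene red [363 235   4   3   8] [364.625 236.25 ]
scene red [373 234   8   5  27] [376.25925926 235.81481481]
scene red [ 30 263   9   8  49] [ 34.14285714 266.48979592]
scene red [369 328   2   3   3] [369.66666667 329.        ]
scene red [343 366   4   5   6] [344.5 368. ]
scene red [488 421   8   9  57] [491.42105263 424.68421053]
scene orange [213 204  10  13 102] [217.61764706 209.76470588]
scene orange [439 408  67  72 706] [460.19971671 442.52407932]
disc [ 11   8  16  16 191] [208.5026178  270.46073298]
```

View pics/d1.png

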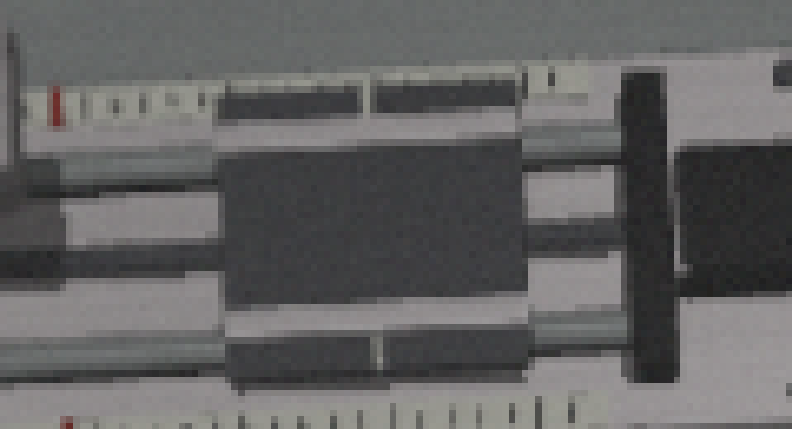

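View pics/d2.png

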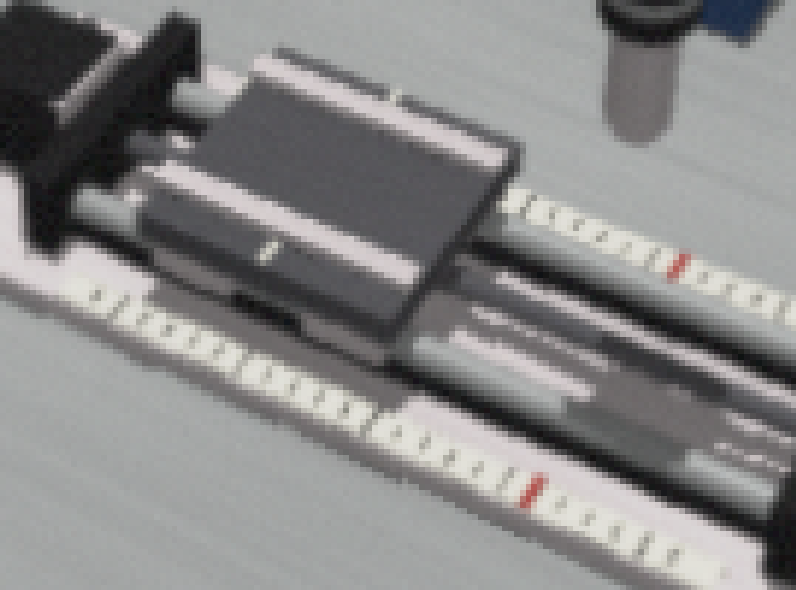

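```bash
python3 - <<'E'
from h import *
np.set_printoptions(precision=1,suppress=True)
print('disc',plane("top",[[208.5,270.5]],36))
e=plane("top",[[199.09,269.03],[218.6,272.05],[199.09,269.03]],36);d=e[0]-e[1];print('holder yaw of long axis',np.degrees(np.arctan2(d[1],d[0])))
im=cv2.imread("pics/top0.png");g=im.astype(int)
m=((g[:,:,0]>g[:,:,2]*1.5)&(g[:,:,0]>g[:,:,1]*1.2)&(g[:,:,0]>40)).astype('uint8'); ys,xs=np.nonzero(m[250:290,185:235])
r=cv2.minAreaRect(np.c_[xs+185,ys+250].astype('float32'));b=cv2.boxPoints(r);print(r);P=plane("top",b,36);print(P);
sc=lambda p:np.array(p)/6.6+[230,135]-.5
pl=plane("top",sc([[222,155],[525,138],[528,292],[225,310]]),54);print('plate',pl,pl.mean(0))
mk=plane("top",sc([[366,95],[378,351]]),54);print('marks',mk,mk.mean(0))
s2=lambda p:np.array(p)/5.9+[255,285]-.5
mk2=plane("scene",s2([[395,95],[270,248]]),54);print('marks scene',mk2,mk2.mean(0))
print(tri(s2([395,95]),sc([378,351])),tri(s2([270,248]),sc([366,95])))
for z in(8,12,16):
  t=plane("top",[[238,151],[240,201]],z);u=plane("scene",[[344.5,368],[369.6,329]],z);print(z,t.ravel(),t.mean(0),u.ravel(),u.mean(0))
print('red tri',tri([344.5,368],[238,151]),tri([369.6,329],[240,201]))
print('knob',tri([217.6,209.8],[453.65,210.1]), plane("top",[[453.65,210.1]],131),plane("scene",[[217.6,209.8]],131))
bx=np.array([[125,155],[490,142],[508,408],[137,425]])/6.+[390,170]-.5
P=plane("top",bx,55);print('box',P,P.mean(0))
e=np.r_[(P[0]-P[1])[None],(P[3]-P[2])[None]];print(np.degrees(np.arctan2(e[:,1],e[:,0])))
E
```

```text
disc [[453.7 189.4  36. ]]
holder yaw of long axis 80.4377120222849
((209.33998107910156, 270.6199951171875), (36.2038688659668, 19.79899024963379), 8.130102157592773)
[[438.3 229.9  36. ]
 [480.8 224.   36. ]
 [468.4 145.3  36. ]
 [426.1 151.5  36. ]]
plate [[695.1  66.8  54. ]
 [698.5 -33.1  54. ]
 [647.  -33.3  54. ]
 [643.2  66.   54. ]] [671.   16.6  54. ]
marks [[714.3  19.1  54. ]
 [628.4  16.   54. ]] [671.3  17.5  54. ]
marks scene [[624.8  14.8  54. ]
 [710.6  17.4  54. ]] [667.7  16.1  54. ]
(array([627.7,  16.1,  57. ]), np.float64(0.5846113266514151)) (array([713.3,  19. ,  57.3]), np.float64(0.33110564808983173))
8 [725.  129.5   8.  609.6 124.9   8. ] [667.3 127.2   8. ] [720.5 125.1   8.  603.  121.3   8. ] [661.7 123.2   8. ]
12 [723.9 128.8  12.  608.9 124.3  12. ] [666.4 126.5  12. ] [723.4 126.5  12.  606.5 122.7  12. ] [665.  124.6  12. ]
16 [722.8 128.1  16.  608.2 123.6  16. ] [665.5 125.9  16. ] [726.3 127.8  16.  610.  124.   16. ] [668.2 125.9  16. ]
red tri (array([723.9, 127.7,  13.3]), np.float64(1.891210470494475)) (array([608.6, 123.7,  14.5]), np.float64(0.3905920917281262))
knob (array([ 560.4, -319.3,  131.8]), np.float64(2.3839260245650045)) [[ 561.2 -320.6  131. ]] [[ 559.2 -318.9  131. ]]
box [[ 606.3 -248.8   55. ]
 [ 608.7 -379.9   55. ]
 [ 513.  -381.6   55. ]
 [ 509.4 -249.5   55. ]] [ 559.4 -314.9   55. ]
[91.1 91.6]
```

```bash
cat >> h.py <<'E'
from scipy.spatial.transform import Rotation as Ro
def go(x,y,z,yawdeg):
    o=get_obs(); R=Ro.from_euler('xyz',o['tcp_rot']); T=Ro.from_euler('xyz',[np.pi,0,np.radians(yawdeg)])
    s=R.inv().apply(np.array([x,y,z])-o['tool_pos']); r=np.degrees((R.inv()*T).as_rotvec())
    print('t',round(o['time'],2),'shift/400',np.round(s/400,4),'turn/30',np.round(r/30,3),'grip',round(o['grip_width'],1))
E
python3 -c "
from h import *
go(453.6,189,200,81)"
```

```text
t 0.1 shift/400 [-0.8591 -0.4331  0.1082] turn/30 [-3.000e-03  1.000e-03  2.533e+00] grip 91.6
```

Request:
carry_out(moves=[-0.11, -0.055, 0.014, 0, 0, 0.125, 1, -0.22, -0.11, 0.028, 0, 0, 0.25, 1, -0.33, -0.165, 0.042, 0, 0, 0.375, 1, -0.44, -0.22, 0.056, 0, 0, 0.5, 1, -0.55, -0.275, 0.07, 0, 0, 0.62, 1, -0.66, -0.33, 0.084, 0, 0, 0.75, 1, -0.77, -0.385, 0.098, 0, 0, 0.87, 1, -0.859, -0.433, 0.108, 0, 0, 1, 1])

```text
time: 0.9
tool_pos: [454.8, 186.8, 199.5]
tcp_rot: [-3.14, 0.001, 2.212]
contact_force: [-0.1, -0.6, 0.2]
grip_width: 92.4
```

```bash
python3 -c "
from h import *
go(453.6,189,120,81)"
```

```text
t 0.9 shift/400 [0.0062 0.0012 0.1988] turn/30 [-0.003  0.002  1.526] grip 92.4
```

Request:
carry_out(moves=[0.006, 0.001, 0.02, 0, 0, 0.25, 1, 0.006, 0.001, 0.04, 0, 0, 0.5, 1, 0.006, 0.001, 0.06, 0, 0, 0.75, 1, 0.006, 0.001, 0.08, 0, 0, 1, 1, 0.006, 0.001, 0.1, 0, 0, 1, 1, 0.006, 0.001, 0.13, 0, 0, 1, 1, 0.006, 0.001, 0.16, 0, 0, 1, 1, 0.006, 0.001, 0.19, 0, 0, 1, 1])

```text
time: 1.7
tool_pos: [453.4, 188.9, 122.8]
tcp_rot: [-3.14, 0.001, 1.693]
contact_force: [0.1, -0.5, -0.3]
grip_width: 91.8
```

```bash
python3 -c "
from h import *
go(453.6,189,29,81)
for n in ('top','scene'): cv2.imwrite(f'pics/{n}1.png',capture(n)[:,:,::-1])
"
```

```text
t 1.7 shift/400 [0.0005 0.001  0.2345] turn/30 [-0.003  0.003  0.534] grip 91.8
```

View pics/scene1.png

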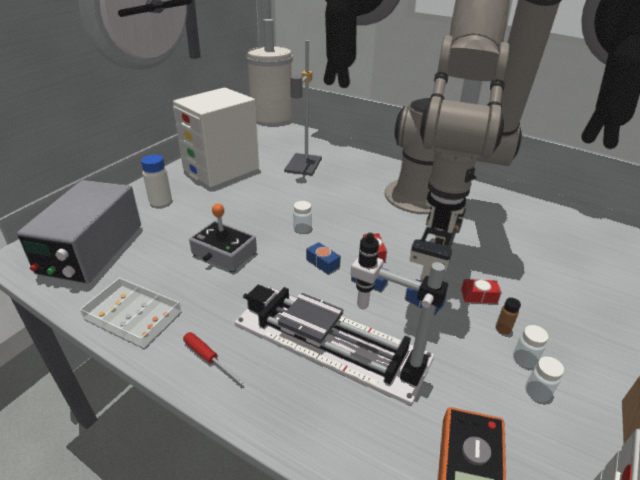

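View pics/top1.png

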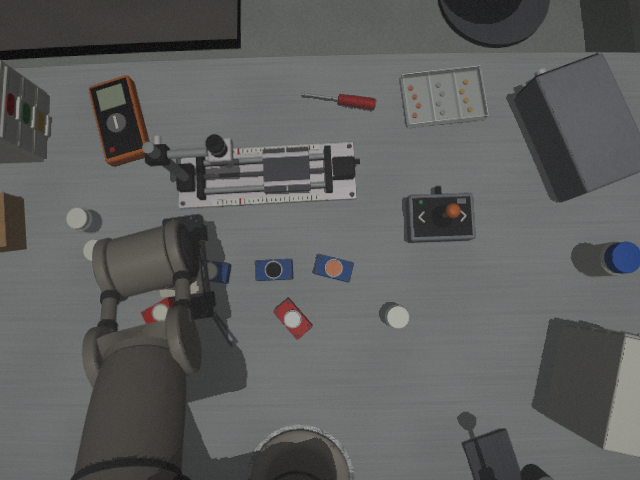

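Request:
carry_out(moves=[0, 0.001, 0.02, 0, 0, 0.25, 1, 0, 0.001, 0.06, 0, 0, 0.534, 1, 0, 0.001, 0.1, 0, 0, 0.534, 1, 0, 0.001, 0.14, 0, 0, 0.534, 1, 0, 0.001, 0.18, 0, 0, 0.534, 1, 0, 0.001, 0.21, 0, 0, 0.534, 1, 0, 0.001, 0.232, 0, 0, 0.534, 1, 0, 0.001, 0.232, 0, 0, 0.534, 1])

```text
time: 2.6
tool_pos: [451.9, 188.4, 28.4]
tcp_rot: [-3.136, 0.004, 1.413]
contact_force: [0.2, 1.3, 0.3]
grip_width: 92.0
```

Request:
carry_out(moves=[0, 0, 0.002, 0, 0, 0, 0.8, 0, 0, 0.002, 0, 0, 0, 0.6, 0, 0, 0.002, 0, 0, 0, 0.5, 0, 0, 0.002, 0, 0, 0, 0.4, 0, 0, 0.002, 0, 0, 0, 0.3, 0, 0, 0.002, 0, 0, 0, 0.2, 0, 0, 0.002, 0, 0, 0, 0.2, 0, 0, 0.002, 0, 0, 0, 0.2])

```text
time: 3.4
tool_pos: [452.1, 188.4, 27.7]
tcp_rot: [-3.136, 0.004, 1.413]
contact_force: [0.9, -0.6, 1.0]
grip_width: 43.7
```

```bash
python3 -c "
from h import *
go(453.6,189,29,81);print(get_obs()['contact_force'])
go(520,5,145,92)
for n in ('top','scene'): cv2.imwrite(f'pics/{n}2.png',capture(n)[:,:,::-1])
"
```

```text
t 3.4 shift/400 [ 0.002   0.0033 -0.0032] turn/30 [-0.01   0.007 -0.001] grip 43.7
[ 0.85608912 -0.62878593  1.00059006]
t 3.4 shift/400 [-0.4273  0.2379 -0.293 ] turn/30 [-0.011  0.006 -0.367] grip 43.7
```

Request:
carry_out(moves=[0, 0, -0.06, 0, 0, 0, 0.2, 0, 0, -0.15, 0, 0, 0, 0.2, 0, 0, -0.24, 0, 0, 0, 0.2, -0.05, 0.03, -0.293, -0.01, 0.006, -0.1, 0.2, -0.14, 0.08, -0.293, -0.01, 0.006, -0.2, 0.2, -0.24, 0.13, -0.293, -0.01, 0.006, -0.3, 0.2, -0.34, 0.19, -0.293, -0.01, 0.006, -0.367, 0.2, -0.427, 0.238, -0.293, -0.01, 0.006, -0.367, 0.2])

```text
time: 4.3
tool_pos: [520.1, 3.1, 144.6]
tcp_rot: [-3.14, -0.0, 1.606]
contact_force: [1.3, 0.6, -2.7]
grip_width: 43.9
```

```bash
python3 -c "
from h import *
go(670,17,145,92)
"
```

```text
t 4.3 shift/400 [ 0.0214  0.3757 -0.0015] turn/30 [-0.002 -0.     0.001] grip 43.9
```

Request:
carry_out(moves=[0.003, 0.05, 0, 0, 0, 0, 0.2, 0.006, 0.12, 0, 0, 0, 0, 0.2, 0.01, 0.19, 0, 0, 0, 0, 0.2, 0.014, 0.26, 0, 0, 0, 0, 0.2, 0.018, 0.33, 0, 0, 0, 0, 0.2, 0.0214, 0.37, 0, 0, 0, 0, 0.2, 0.0214, 0.3757, 0.02, 0, 0, 0, 0.2, 0.0214, 0.3757, 0.05, 0, 0, 0, 0.2])

```text
time: 5.1
tool_pos: [669.5, 17.0, 123.1]
tcp_rot: [-3.139, -0.0, 1.606]
contact_force: [-0.5, 0.2, -3.6]
grip_width: 43.7
```

```bash
python3 -c "
from h import *
go(670,17,82,92)
for n in ('top','scene'): cv2.imwrite(f'pics/{n}3.png',capture(n)[:,:,::-1])
a=cv2.imread('pics/scene3.png');cv2.imwrite('pics/s3c.png',cv2.resize(a[215:395,230:450],None,fx=3.3,fy=3.3,interpolation=2))
a=cv2.imread('pics/top3.png');cv2.imwrite('pics/t3c.png',cv2.resize(a[100:230,180:370],None,fx=4,fy=4,interpolation=2))
"
```

```text
t 5.1 shift/400 [-0.0002  0.0015  0.1028] turn/30 [-0.005 -0.001  0.001] grip 43.7
```

View pics/s3c.png

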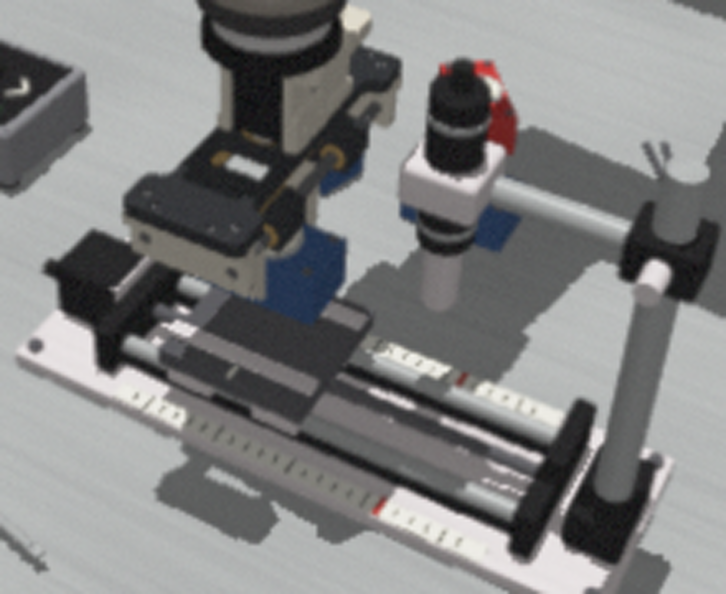

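View pics/t3c.png

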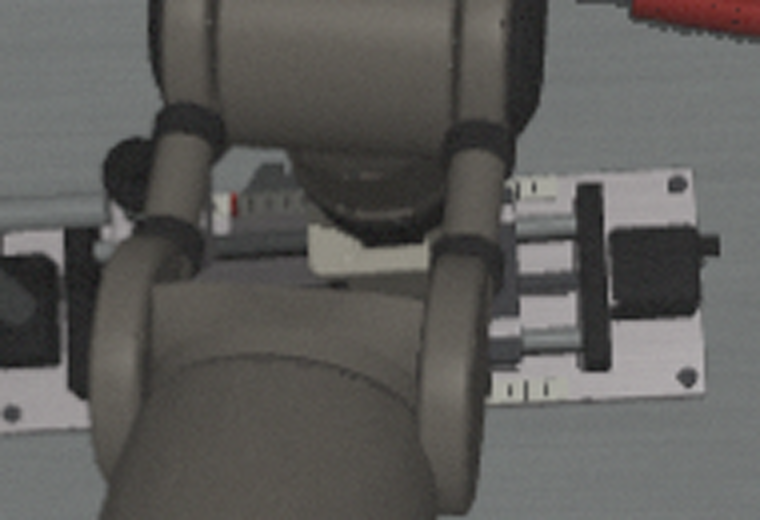

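```bash
python3 -c "
from h import *
np.set_printoptions(precision=1,suppress=True)
s=lambda p:np.array(p)/3.3+[230,215]-.5
print(plane('scene',s([[310,322],[345,292]]),95.5), plane('scene',s([[345,238]]),131.5))
print([plane('top',[[218,130],[222,160]],z) for z in (250,300,350,400)])
a=cv2.imread('pics/scene3.png');cv2.imwrite('pics/s3d.png',cv2.resize(a[280:330,300:350],None,fx=12,fy=12,interpolation=0))
"
```

```text
[[688.   55.9  95.5]
 [655.4  60.8  95.5]] [[649.4  55.7 131.5]]
[array([[697.1, 124.9, 250. ],
       [641.6, 117.3, 250. ]]), array([[680.8, 114.4, 300. ],
       [628.5, 107.3, 300. ]]), array([[664.6, 103.9, 350. ],
       [615.5,  97.2, 350. ]]), array([[648.4,  93.4, 400. ],
       [602.4,  87.1, 400. ]])]
```

View pics/s3d.png

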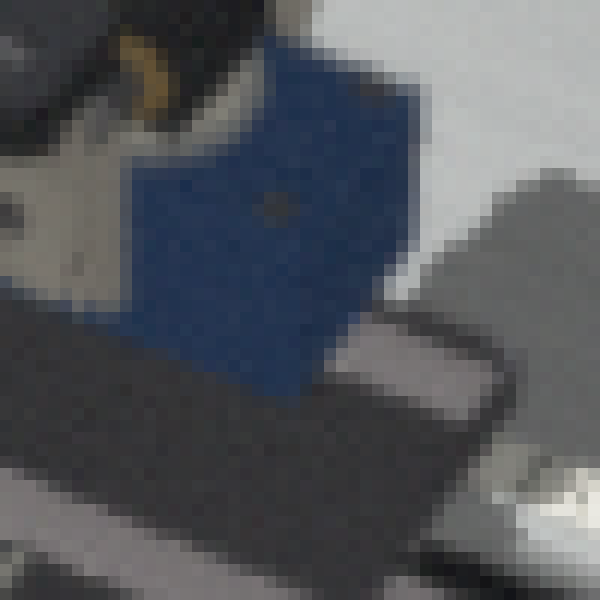

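View pics/scene3.png

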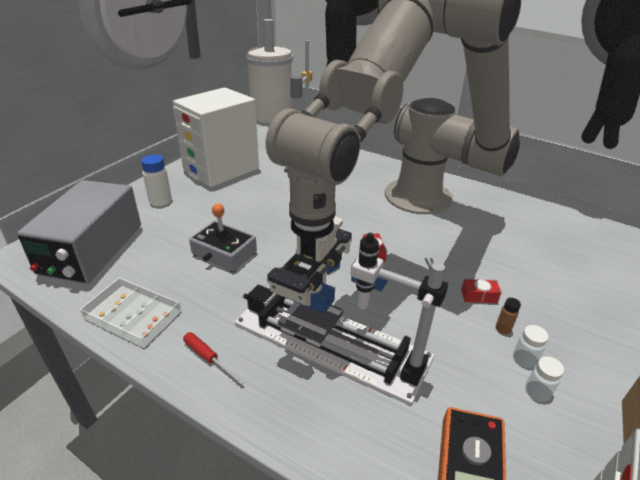

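Request:
carry_out(moves=[0.001, 0.0015, 0.02, -0.005, 0, 0, 0.2, 0.001, 0.0015, 0.04, -0.005, 0, 0, 0.2, 0.001, 0.0015, 0.06, -0.005, 0, 0, 0.2, 0.001, 0.0015, 0.075, -0.005, 0, 0, 0.2, 0.001, 0.0015, 0.087, -0.005, 0, 0, 0.2, 0.001, 0.0015, 0.095, -0.005, 0, 0, 0.2, 0.001, 0.0015, 0.099, -0.005, 0, 0, 0.2, 0.001, 0.0015, 0.1, -0.005, 0, 0, 0.2])

```text
time: 6.0
tool_pos: [667.7, 17.5, 81.6]
tcp_rot: [-3.137, -0.001, 1.606]
contact_force: [-1.7, -0.0, 1.6]
grip_width: 43.9
```

```bash
python3 -c "
from h import *
go(670,17.5,81.7,92)
for n in ('scene',): cv2.imwrite(f'pics/{n}4.png',capture(n)[:,:,::-1])
a=cv2.imread('pics/scene4.png');cv2.imwrite('pics/s4c.png',cv2.resize(a[270:370,260:390],None,fx=6,fy=6,interpolation=2))
"
```

```text
t 6.0 shift/400 [-0.0002  0.0057 -0.0003] turn/30 [-0.009 -0.002  0.001] grip 43.9
```

View pics/s4c.png

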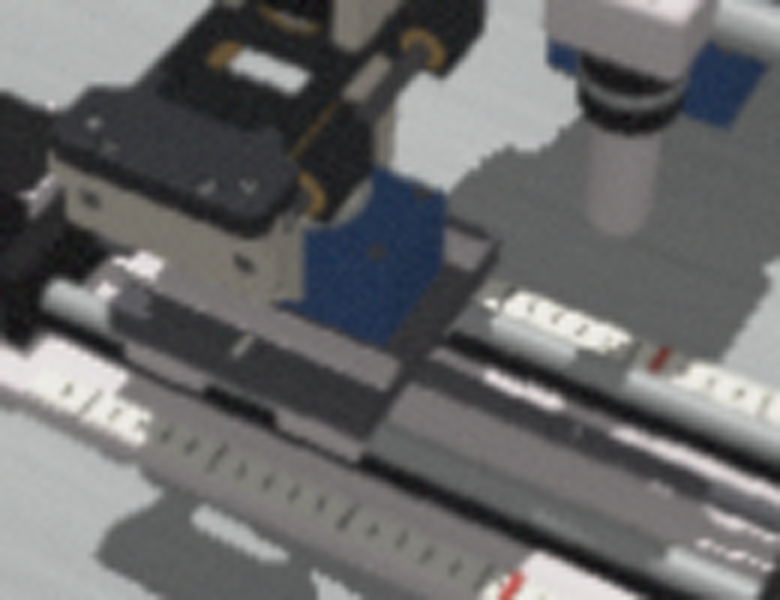

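Request:
carry_out(moves=[0, 0.002, 0, 0, 0, 0, 0.2, 0, 0.005, 0, 0, 0, 0, 0.2, 0, 0.005, 0.001, 0, 0, 0, 0.2, 0, 0.005, 0.001, 0, 0, 0, 0.2, 0, 0.005, 0.001, 0, 0, 0, 0.5, 0, 0.005, 0.001, 0, 0, 0, 0.6, 0, 0.005, 0.001, 0, 0, 0, 0.75, 0, 0.005, 0.001, 0, 0, 0, 0.75])

```text
time: 6.85
tool_pos: [669.8, 17.5, 81.2]
tcp_rot: [-3.137, -0.001, 1.606]
contact_force: [-0.6, 0.2, 0.5]
grip_width: 65.2
```

```bash
python3 -c "
from h import *
go(670,17.5,160,92)
for n in ('scene',): cv2.imwrite(f'pics/{n}5.png',capture(n)[:,:,::-1])
a=cv2.imread('pics/scene5.png');cv2.imwrite('pics/s5c.png',cv2.resize(a[270:370,260:390],None,fx=6,fy=6,interpolation=2))
"
```

```text
t 6.85 shift/400 [ 0.     -0.0004 -0.197 ] turn/30 [-0.009 -0.002  0.001] grip 65.2
```

View pics/s5c.png

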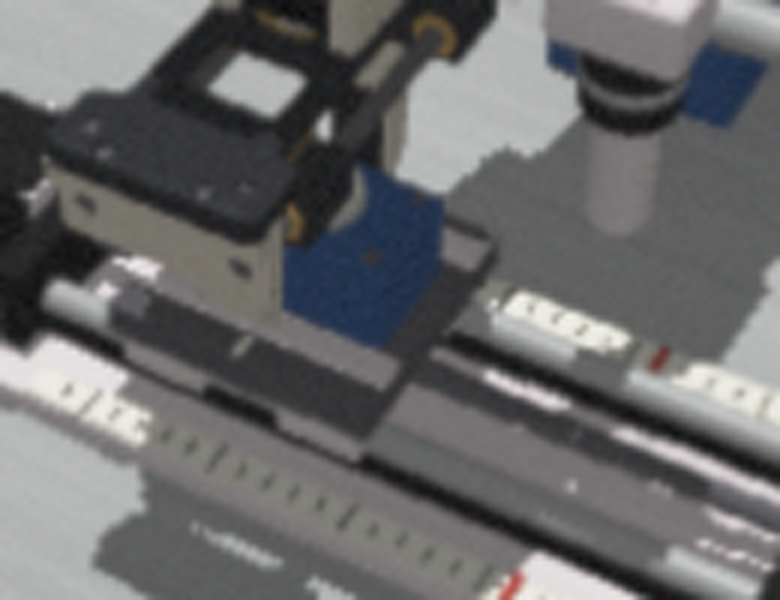

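Request:
carry_out(moves=[0, 0, -0.01, 0, 0, 0, 0.75, 0, 0, -0.04, 0, 0, 0, 0.75, 0, 0, -0.08, 0, 0, 0, 0.75, 0, 0, -0.12, 0, 0, 0, 0.75, 0, 0, -0.18, 0, 0, 0, 0.75, 0, 0, -0.25, 0, 0, 0, 0.5, 0, 0, -0.297, 0, 0, 0, 0.3, 0, 0, -0.297, 0, 0, 0, 0])

```text
time: 7.7
tool_pos: [672.0, 17.4, 204.6]
tcp_rot: [3.139, 0.0, 1.606]
contact_force: [0.5, -1.1, 0.3]
grip_width: 49.2
```

```bash
python3 -c "
from h import *
go(560,-372,200,91.5)
for n in ('scene',): cv2.imwrite(f'pics/{n}6.png',capture(n)[:,:,::-1])
"
```

```text
t 7.7 shift/400 [-0.9629 -0.3143  0.0107] turn/30 [0.006 0.    0.018] grip 49.2
```

View pics/scene6.png

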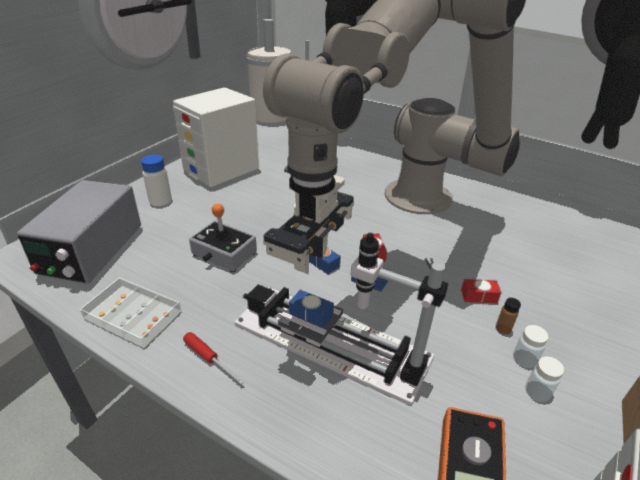

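Request:
carry_out(moves=[-0.08, -0.025, 0, 0, 0, 0, 0, -0.2, -0.065, 0, 0, 0, 0, 0, -0.32, -0.105, 0, 0, 0, 0, 0, -0.44, -0.145, 0, 0, 0, 0, 0, -0.56, -0.185, 0, 0, 0, 0.01, 0, -0.68, -0.225, 0, 0, 0, 0.018, 0, -0.8, -0.265, 0, 0, 0, 0.018, 0, -0.92, -0.3, 0, 0, 0, 0.018, 0])

```text
time: 8.55
tool_pos: [563.6, -352.5, 200.6]
tcp_rot: [-3.139, -0.002, 1.597]
contact_force: [0.1, 0.7, -0.0]
grip_width: 0.5
```

```bash
python3 -c "
from h import *
np.set_printoptions(precision=1,suppress=True)
go(560,-370,138,91.5)
for n in ('scene','top'): cv2.imwrite(f'pics/{n}7.png',capture(n)[:,:,::-1])
"
```

```text
t 8.55 shift/400 [-0.  -0.   0.2] turn/30 [-0. -0. -0.] grip 0.5
```

View pics/scene7.png

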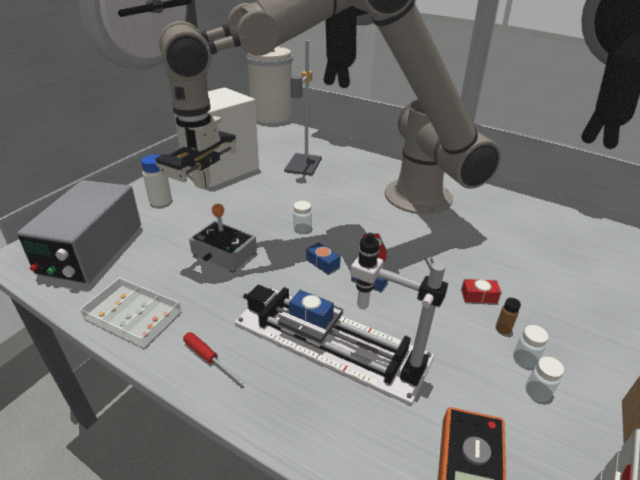

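View pics/top7.png

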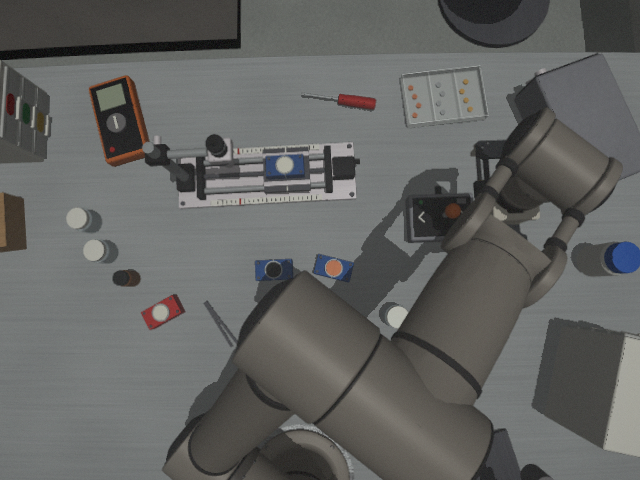

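```bash
cat >> h.py <<'E'
def disc(n,im,win):
    x0,y0,x1,y1=win; s=im[y0:y1,x0:x1].astype(int); hsv=cv2.cvtColor(im[y0:y1,x0:x1],cv2.COLOR_RGB2HSV)
    w=((s.min(2)>(110 if n=='top' else 150))).astype('uint8')
    k,_,st,ce=cv2.connectedComponentsWithStats(w,connectivity=4)
    return [(st[i,4],(ce[i]+[x0,y0]).round(2),plane(n,[ce[i]+[x0,y0]],90).round(1)) for i in range(1,k) if st[i,4]>60]
E
python3 -c "
from h import *
go(560,-370,138,91.5)
a=cv2.imread('pics/top7.png')[:,:,::-1].copy();print(disc('top',a,(270,150,303,180)))
cv2.imwrite('pics/t7c.png',cv2.resize(a[120:215,200:350,::-1],None,fx=5,fy=5,interpolation=2))
a=cv2.imread('pics/scene7.png')[:,:,::-1].copy();print(disc('scene',a,(298,293,330,315)))
cv2.imwrite('pics/s7c.png',cv2.resize(a[270:370,260:390,::-1],None,fx=6,fy=6,interpolation=2))
"
```

```text
t 8.65 shift/400 [-0.0319 -0.0049  0.1551] turn/30 [-0.007  0.001 -0.013] grip 0.2
[(np.int32(98), array([285.85, 153.12]), array([[695. ,  14.6,  90. ]])), (np.int32(241), array([284.1 , 164.33]), array([[671. ,  18.5,  90. ]]))]
[(np.int32(272), array([314.26, 299.5 ]), array([[662.7,  19.8,  90. ]]))]
```

View pics/t7c.png

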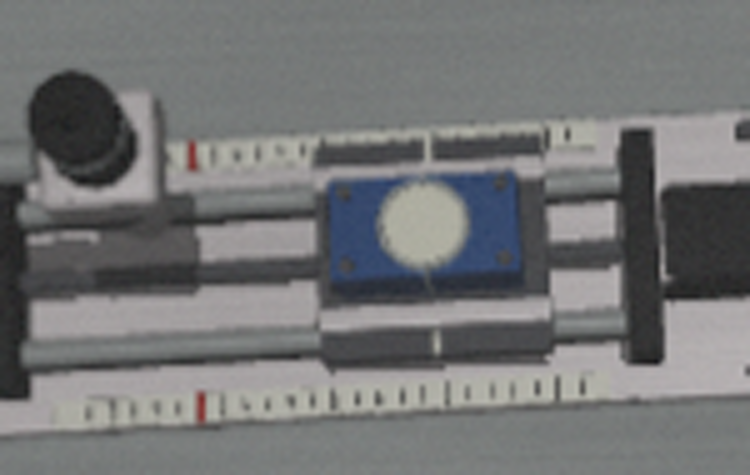

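View pics/s7c.png

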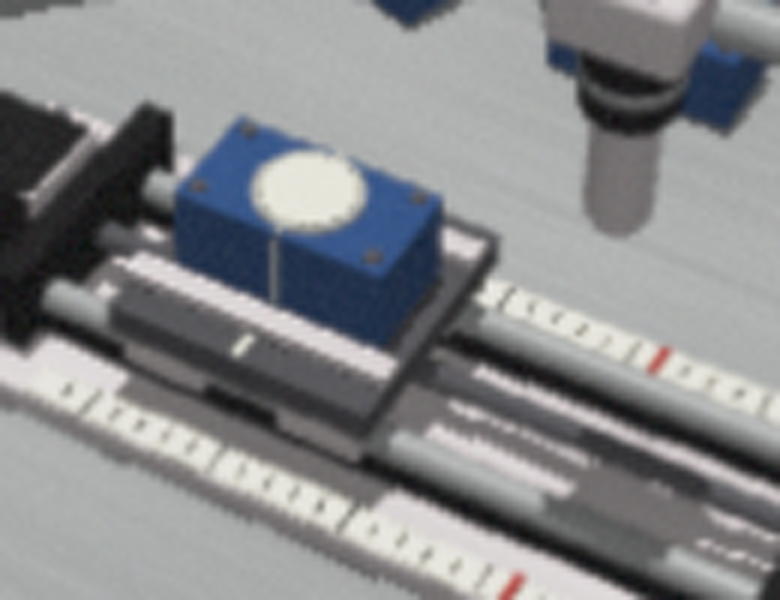

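Request:
carry_out(moves=[-0.015, -0.002, 0, 0, 0, 0, 0, -0.032, -0.005, 0.01, -0.007, 0, -0.013, 0, -0.032, -0.005, 0.04, -0.007, 0, -0.013, 0, -0.032, -0.005, 0.08, -0.007, 0, -0.013, 0, -0.032, -0.005, 0.11, -0.007, 0, -0.013, 0, -0.032, -0.005, 0.14, -0.007, 0, -0.013, 0, -0.032, -0.005, 0.155, -0.007, 0, -0.013, 0, -0.032, -0.005, 0.155, -0.007, 0, -0.013, 0])

```text
time: 9.45
tool_pos: [559.7, -369.4, 136.8]
tcp_rot: [-3.14, -0.001, 1.597]
contact_force: [-0.2, -1.0, 0.5]
grip_width: 0.8
```

```bash
python3 -c "
from h import *
go(560,-345,137,91.5)
for n in ('scene',): cv2.imwrite(f'pics/{n}8.png',capture(n)[:,:,::-1])
a=cv2.imread('pics/scene8.png');cv2.imwrite('pics/s8c.png',cv2.resize(a[130:280,150:290],None,fx=4,fy=4,interpolation=2))
"
```

```text
t 9.45 shift/400 [ 0.0609  0.0023 -0.0004] turn/30 [-0.002 -0.002  0.   ] grip 0.8
```

View pics/s8c.png

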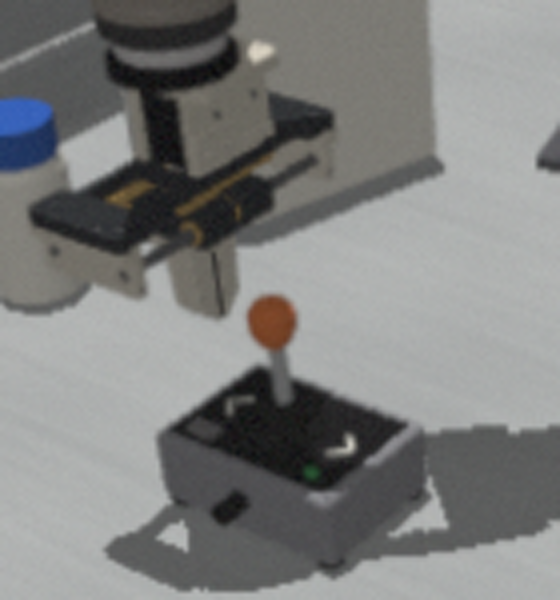

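Request:
carry_out(moves=[0.03, 0.002, 0, 0, 0, 0, 0, 0.06, 0.002, 0, 0, 0, 0, 0, 0.08, 0.002, 0, 0, 0, 0, 0, 0.1, 0.002, 0, 0, 0, 0, 0, 0.115, 0.002, 0, 0, 0, 0, 0, 0.115, 0.002, 0, 0, 0, 0, 0, 0.115, 0.002, 0, 0, 0, 0, 0, 0.115, 0.002, 0, 0, 0, 0, 0])

```text
time: 10.3
tool_pos: [560.1, -325.2, 139.3]
tcp_rot: [3.139, 0.004, 1.597]
contact_force: [0.2, -5.4, 3.2]
grip_width: 0.4
```

```bash
cat > look.py <<'E'
import sys
from h import *
k=sys.argv[1]; o=get_obs(); print('t',o['time'],o['tool_pos'].round(1),o['contact_force'].round(1))
for n,w in (('top',(190,140,300,185)),('scene',(290,290,400,345))):
    a=capture(n); cv2.imwrite(f'pics/{n}{k}.png',a[:,:,::-1])
    for r in disc(n,a,w): print(n,r)
    hsv=cv2.cvtColor(a,cv2.COLOR_RGB2HSV); m=cv2.inRange(hsv,(4,120,60),(14,255,255)); x0,y0,x1,y1=(430,190,475,230) if n=='top' else (205,195,250,230)
    ys,xs=np.nonzero(m[y0:y1,x0:x1]); 
    if len(xs)>20: print(' knob',len(xs),plane(n,[[xs.mean()+x0,ys.mean()+y0]],129).round(1))
E
python3 look.py 9
```

```text
t 10.3 [ 560.1 -325.2  139.3] [ 0.2 -5.4  3.2]
top (np.int32(113), array([196.51, 143.35]), array([[721.1, 204.3,  90. ]]))
top (np.int32(221), array([219.83, 154.38]), array([[695.8, 154.2,  90. ]]))
top (np.int32(1227), array([265.43, 151.45]), array([[699.6,  57.6,  90. ]]))
top (np.int32(70), array([197.17, 151.63]), array([[703.1, 202.7,  90. ]]))
top (np.int32(168), array([250.32, 167.63]), array([[665.6,  89.6,  90. ]]))
top (np.int32(534), array([249.81, 181.37]), array([[636.3,  90.7,  90. ]]))
scene (np.int32(2920), array([364.97, 311.69]), array([[639.4, 121.1,  90. ]]))
scene (np.int32(160), array([307.79, 323.82]), array([[725.5,  44.2,  90. ]]))
scene (np.int32(68), array([355.53, 338.34]), array([[709.9, 137.1,  90. ]]))
 knob 111 [[ 558.7 -303.2  129. ]]
```

```bash
python3 -c "
import cv2,numpy as np
a=cv2.imread('pics/top9.png')[120:215,180:340];b=cv2.imread('pics/scene9.png')[270:370,270:400]
a=cv2.resize(a,(640,380),interpolation=2);b=cv2.resize(b,(640,492)[:2],interpolation=2)
cv2.imwrite('pics/v9t.png',a);cv2.imwrite('pics/v9s.png',b)"
```

```text
(no output)
```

View pics/v9t.png

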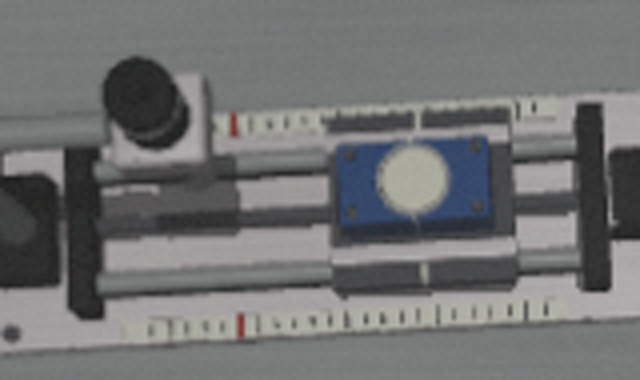

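View pics/v9s.png

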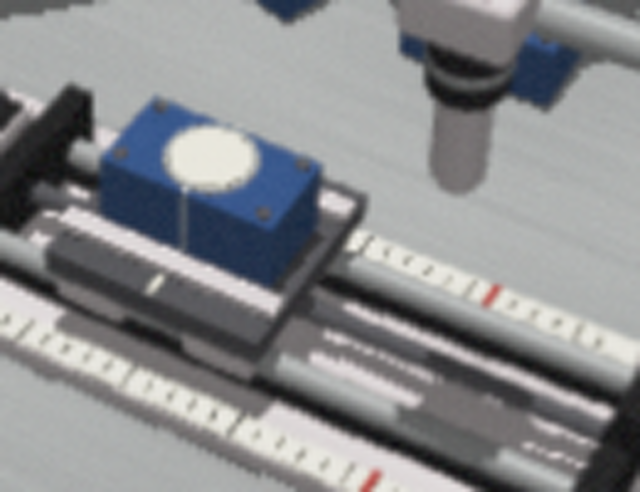

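Request:
carry_out(moves=[0.01, 0, 0.004, 0, 0, 0, 0, 0.022, 0, 0.005, 0, 0, 0, 0, 0.022, 0, 0.005, 0, 0, 0, 0, 0.022, 0, 0.005, 0, 0, 0, 0, 0.022, 0, 0.005, 0, 0, 0, 0, 0.022, 0, 0.005, 0, 0, 0, 0, 0.022, 0, 0.005, 0, 0, 0, 0, 0.022, 0, 0.005, 0, 0, 0, 0])

```text
time: 11.2
tool_pos: [560.1, -318.7, 139.1]
tcp_rot: [3.137, 0.01, 1.596]
contact_force: [-1.6, -8.6, 4.4]
grip_width: 0.5
```

```bash
cat > look.py <<'E'
import sys
from h import *
k=sys.argv[1]; o=get_obs(); print('t',o['time'],o['tool_pos'].round(1),o['contact_force'].round(1))
pts={}
for n,w in (('top',(190,135,305,190)),('scene',(285,285,400,350))):
    f=f'pics/{n}{k}.png'
    a=capture(n) if len(sys.argv)<3 else cv2.imread(f)[:,:,::-1].copy()
    cv2.imwrite(f,a[:,:,::-1]); x0,y0,x1,y1=w
    g=a[y0:y1,x0:x1].astype(int); m=((g[:,:,2]>g[:,:,0]*1.5)&(g[:,:,2]>g[:,:,1]*1.2)&(g[:,:,2]>40)).astype('uint8')
    kk,lab,st,_=cv2.connectedComponentsWithStats(m); keep=np.isin(lab,[i for i in range(1,kk) if st[i,4]>40])
    if n=='scene': keep[:12,60:]=0
    ys,xs=np.nonzero(keep); hull=cv2.convexHull(np.c_[xs,ys].astype('int32')); H=np.zeros_like(m);cv2.fillConvexPoly(H,hull,1)
    c=cv2.morphologyEx(((g.min(2)>(100 if n=='top' else 130))&(H>0)).astype('uint8'),cv2.MORPH_OPEN,np.ones((4,4)))
    kk,lab,st,ce=cv2.connectedComponentsWithStats(c)
    if kk>1:
        i=1+st[1:,4].argmax(); pts[n]=ce[i]+[x0,y0]; print(n,'disc',st[i],pts[n].round(2),plane(n,[pts[n]],90).round(1))
    hsv=cv2.cvtColor(a,cv2.COLOR_RGB2HSV); m=cv2.inRange(hsv,(4,120,60),(14,255,255)); x0,y0,x1,y1=(430,190,475,230) if n=='top' else (205,195,250,230)
    ys,xs=np.nonzero(m[y0:y1,x0:x1]); 
    if len(xs)>20: print(' knob',len(xs),plane(n,[[xs.mean()+x0,ys.mean()+y0]],129).round(1))
if len(pts)==2: print('tri',tri(pts['scene'],pts['top']))
E
python3 look.py 7 x; python3 look.py 9 x;  python3 look.py 10
```

```text
t 11.2 [ 560.1 -318.7  139.1] [-1.6 -8.6  4.4]
top disc [ 87  22  18  18 255] [285.24 165.31] [[668.8  16.2  90. ]]
 knob 167 [[ 560.9 -319.2  129. ]]
scene disc [ 18  11  19  13 205] [312.04 302.19] [[671.6  20.1  90. ]]
 knob 102 [[ 558.  -320.6  129. ]]
tri (array([669.13399463,  17.35897551,  86.71700833]), np.float64(2.1315478379183954))
t 11.2 [ 560.1 -318.7  139.1] [-1.6 -8.6  4.4]
top disc [ 85  22  18  18 254] [283.83 165.25] [[669.   19.1  90. ]]
scene disc [ 20  11  18  14 207] [313.63 302.57] [[670.8  23.3  90. ]]
 knob 111 [[ 558.7 -303.2  129. ]]
tri (array([669.01045826,  20.58403442,  87.27022948]), np.float64(2.844561054669332))
t 11.2 [ 560.1 -318.7  139.1] [-1.6 -8.6  4.4]
top disc [ 80  22  18  18 253] [278.43 165.48] [[668.8  30.5  90. ]]
scene disc [ 25  13  18  14 214] [318.57 304.65] [[670.7  34.7  90. ]]
 knob 109 [[ 560.3 -295.2  129. ]]
tri (array([668.80491667,  31.94749508,  87.22662624]), np.float64(2.826256978611181))
```

Request:
carry_out(moves=[0.006, 0, 0.004, 0, 0, 0, 0, 0.006, 0, 0.004, 0, 0, 0, 0, 0.006, 0, 0.004, 0, 0, 0, 0, 0.006, 0, 0.004, 0, 0, 0, 0, 0.006, 0, 0.004, 0, 0, 0, 0, 0.006, 0, 0.004, 0, 0, 0, 0, 0.006, 0, 0.004, 0, 0, 0, 0, 0.006, 0, 0.004, 0, 0, 0, 0])

```text
time: 12.1
tool_pos: [560.2, -318.5, 139.1]
tcp_rot: [3.135, 0.015, 1.596]
contact_force: [-1.6, -8.6, 4.9]
grip_width: 0.4
```

```bash
sed -i 's/np.ones((4,4))/np.ones((3,3))/' look.py; python3 look.py 10 x;python3 look.py 11
```

```text
t 12.1 [ 560.2 -318.5  139.1] [-1.6 -8.6  4.9]
top disc [ 79  21  18  18 253] [277.43 164.48] [[671.   32.5  90. ]]
scene disc [ 23  12  20  14 220] [317.57 303.65] [[669.3  31.5  90. ]]
 knob 109 [[ 560.3 -295.2  129. ]]
tri (array([670.63341519,  32.3637528 ,  91.50875604]), np.float64(0.10702990257961392))
t 12.1 [ 560.2 -318.5  139.1] [-1.6 -8.6  4.9]
top disc [ 72  22  18  17 250] [270.76 165.  ] [[670.2  46.6  90. ]]
scene disc [ 30  15  19  14 216] [323.87 306.27] [[669.   45.8  90. ]]
 knob 110 [[ 560.1 -295.3  129. ]]
tri (array([669.96340728,  46.40347204,  91.0954336 ]), np.float64(0.13138160029889684))
```

Request:
carry_out(moves=[0.006, 0, 0.004, 0, 0, 0, 0, 0.006, 0, 0.004, 0, 0, 0, 0, 0.006, 0, 0.004, 0, 0, 0, 0, 0.006, 0, 0.004, 0, 0, 0, 0, 0.006, 0, 0.004, 0, 0, 0, 0, 0.006, 0, 0.004, 0, 0, 0, 0, 0.006, 0, 0.004, 0, 0, 0, 0, 0.006, 0, 0.004, 0, 0, 0, 0])

```text
time: 13.0
tool_pos: [560.1, -318.3, 139.2]
tcp_rot: [3.133, 0.02, 1.596]
contact_force: [-3.0, -8.0, 5.5]
grip_width: 1.0
```

Request:
carry_out(moves=[0.006, 0, 0.004, 0, 0, 0, 0, 0.006, 0, 0.004, 0, 0, 0, 0, 0.006, 0, 0.004, 0, 0, 0, 0, 0.006, 0, 0.004, 0, 0, 0, 0, 0.006, 0, 0.004, 0, 0, 0, 0, 0.006, 0, 0.004, 0, 0, 0, 0, 0.006, 0, 0.004, 0, 0, 0, 0, 0.006, 0, 0.004, 0, 0, 0, 0])

```text
time: 13.8
tool_pos: [560.1, -318.0, 139.2]
tcp_rot: [3.132, 0.025, 1.595]
contact_force: [-2.8, -8.3, 5.6]
grip_width: 0.6
```

```bash
python3 look.py 12; python3 - <<'E'
from h import *
np.set_printoptions(precision=2,suppress=True)
q={}
for n,ws in(('top',[(232,144,246,157),(233,194,247,207)]),('scene',[(336,358,353,376),(361,322,378,337)])):
  for (x0,y0,x1,y1) in ws:
    acc=[]
    for k in ('0','7','9','10'):
        g=cv2.imread(f'pics/{n}{k}.png')[y0:y1,x0:x1].astype(float); w=np.clip(g[:,:,2]-np.maximum(g[:,:,0],g[:,:,1])-12,0,None)
        Y,X=np.mgrid[y0:y1,x0:x1]; acc.append([(w*X).sum()/w.sum(),(w*Y).sum()/w.sum()])
    q.setdefault(n,[]).append(np.mean(acc,0)); print(n,np.array(acc))
A=tri(q['scene'][0],q['top'][0]);B=tri(q['scene'][1],q['top'][1]);print(A,B,(A[0]+B[0])/2)
for n in q: P=plane(n,q[n],13);print(n,P,P.mean(0))
E
```

```text
t 13.8 [ 560.1 -318.   139.2] [-2.8 -8.3  5.6]
top disc [ 60  22  17  18 250] [258.03 165.73] [[669.3  73.3  90. ]]
scene disc [ 42  19  19  15 226] [335.9  311.38] [[668.7  72.7  90. ]]
 knob 109 [[ 560.4 -294.8  129. ]]
tri (array([669.18947619,  73.1379813 ,  90.61409661]), np.float64(0.2913702289641799))
top [[237.97 150.88]
 [237.96 150.86]
 [237.97 150.87]
 [237.96 150.89]]
top [[239.7  200.94]
 [239.69 200.94]
 [239.69 200.91]
 [239.69 200.94]]
scene [[344.63 367.85]
 [344.65 367.84]
 [344.64 367.83]
 [344.65 367.83]]
scene [[369.4  329.54]
 [369.4  329.55]
 [369.39 329.56]
 [369.4  329.56]]
(array([723.97, 127.85,  13.97]), np.float64(1.5783435346822583)) (array([609.12, 124.09,  13.48]), np.float64(1.3463860385932422)) [666.54 125.97  13.72]
top [[723.89 128.73  13.  ]
 [608.92 124.78  13.  ]] [666.41 126.76  13.  ]
scene [[723.64 126.84  13.  ]
 [609.03 123.34  13.  ]] [666.33 125.09  13.  ]
```

Request:
carry_out(moves=[0.005, 0, 0.004, 0, 0, 0, 0, 0.005, 0, 0.004, 0, 0, 0, 0, 0.005, 0, 0.004, 0, 0, 0, 0, 0.005, 0, 0.004, 0, 0, 0, 0, 0.005, 0, 0.004, 0, 0, 0, 0, 0.005, 0, 0.004, 0, 0, 0, 0, 0.005, 0, 0.004, 0, 0, 0, 0, 0.005, 0, 0.004, 0, 0, 0, 0])

```text
time: 14.7
tool_pos: [560.1, -318.1, 139.3]
tcp_rot: [3.13, 0.03, 1.595]
contact_force: [-3.2, -7.5, 5.2]
grip_width: 0.5
```

Request:
carry_out(moves=[0.005, 0, 0.004, 0, 0, 0, 0, 0.005, 0, 0.004, 0, 0, 0, 0, 0.005, 0, 0.004, 0, 0, 0, 0, 0.005, 0, 0.004, 0, 0, 0, 0, 0.005, 0, 0.004, 0, 0, 0, 0, 0.005, 0, 0.004, 0, 0, 0, 0, 0.005, 0, 0.004, 0, 0, 0, 0, 0.005, 0, 0.004, 0, 0, 0, 0])

```text
time: 15.5
tool_pos: [560.1, -318.1, 139.3]
tcp_rot: [3.128, 0.035, 1.595]
contact_force: [-2.6, -8.2, 5.2]
grip_width: 0.2
```

```bash
python3 look.py 13; python3 -c "
import cv2,numpy as np
a=cv2.imread('pics/top13.png')[120:215,180:340];b=cv2.imread('pics/scene13.png')[270:370,280:410]
cv2.imwrite('pics/v13.png',np.vstack([cv2.resize(a,(480,285),interpolation=2),cv2.resize(b,(480,369)[:2],interpolation=2)[:310]]))"
```

```text
t 15.5 [ 560.1 -318.1  139.3] [-2.6 -8.2  5.2]
top disc [ 48  24  16  17 202] [245.99 167.32] [[666.5  98.7  90. ]]
scene disc [ 54  25  19  14 219] [348.01 316.39] [[668.1  99.1  90. ]]
 knob 109 [[ 560.4 -294.8  129. ]]
tri (array([666.88658209,  98.73282188,  88.74086264]), np.float64(0.4292976596153319))
```

View pics/v13.png

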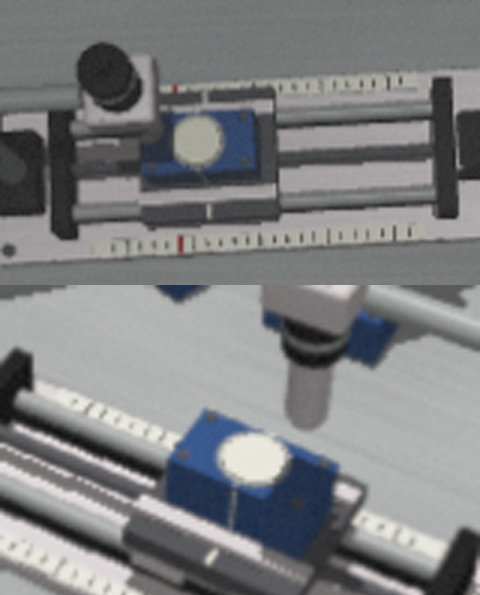

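Request:
carry_out(moves=[0.005, 0, 0.004, 0, 0, 0, 0, 0.005, 0, 0.004, 0, 0, 0, 0, 0.005, 0, 0.004, 0, 0, 0, 0, 0.005, 0, 0.004, 0, 0, 0, 0, 0.003, 0, 0.004, 0, 0, 0, 0, 0, 0, 0.004, 0, 0, 0, 0, -0.004, 0, 0.004, 0, 0, 0, 0, -0.008, 0, 0.004, 0, 0, 0, 0])

```text
time: 16.4
tool_pos: [560.3, -322.8, 139.3]
tcp_rot: [3.127, 0.039, 1.594]
contact_force: [-1.8, -6.3, 3.9]
grip_width: 0.2
```

```bash
python3 look.py 14
```

```text
t 16.4 [ 560.3 -322.8  139.3] [-1.8 -6.3  3.9]
top disc [ 47  25  11  16 142] [241.96 167.53] [[666.2 107.2  90. ]]
scene disc [ 60  27  18  14 154] [352.24 317.68] [[666.9 107.6  90. ]]
 knob 112 [[ 559.2 -301.2  129. ]]
tri (array([666.37573273, 107.33142448,  89.45600307]), np.float64(0.03283153569511362))
```

```bash
python3 -c "
import cv2,numpy as np
a=cv2.imread('pics/top14.png')[130:210,200:300];b=cv2.imread('pics/scene14.png')[300:370,310:400]
cv2.imwrite('pics/v14t.png',cv2.resize(a,None,fx=7,fy=7,interpolation=0))
cv2.imwrite('pics/v14s.png',cv2.resize(b,None,fx=8,fy=8,interpolation=0))"
```

```text
(no output)
```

View pics/v14t.png

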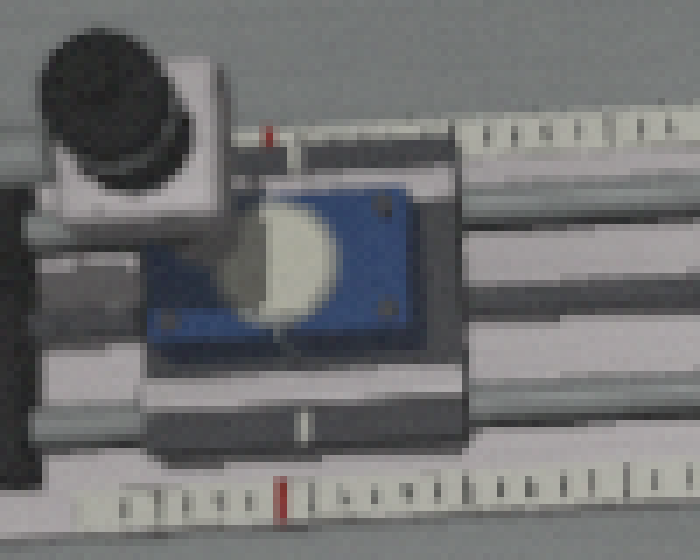

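View pics/v14s.png

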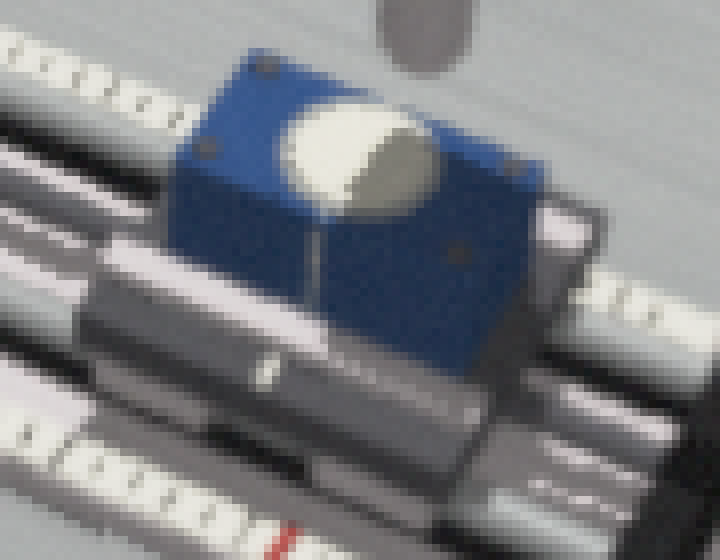

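```bash
sed -i "s/((g.min(2)>(100 if n=='top' else 130))&(H>0))/((g.min(2)>60)\&(g[:,:,2]<1.25*g[:,:,0])\&(H>0))/" look.py; for k in 12 13 14; do python3 look.py $k x; done
```

```text
t 16.5 [ 560.3 -322.9  139.2] [-2.  -5.8  4.8]
top disc [ 59  22  19  19 271] [258.11 165.84] [[669.   73.2  90. ]]
scene disc [ 41  19  20  15 235] [335.86 311.46] [[668.9  72.8  90. ]]
 knob 109 [[ 560.4 -294.8  129. ]]
tri (array([669.06550673,  73.00521194,  90.22260078]), np.float64(0.33215649581258194))
t 16.5 [ 560.3 -322.9  139.2] [-2.  -5.8  4.8]
top disc [ 47  24  18  17 223] [246.04 167.58] [[665.9  98.6  90. ]]
scene disc [ 54  25  20  15 242] [348.47 316.81] [[668.7 100.3  90. ]]
 knob 109 [[ 560.4 -294.8  129. ]]
tri (array([666.47004866,  99.16242996,  87.48056155]), np.float64(0.3120471921735426))
t 16.5 [ 560.3 -322.9  139.2] [-2.  -5.8  4.8]
top disc [ 41  24  17  18 225] [239.47 168.  ] [[665.4 112.5  90. ]]
scene disc [ 60  27  20  15 245] [354.65 319.24] [[668.1 113.4  90. ]]
 knob 112 [[ 559.2 -301.2  129. ]]
tri (array([665.98335589, 112.69594589,  87.78155037]), np.float64(0.38938603171343483))
```

Request:
carry_out(moves=[0.006, 0, 0.004, 0, 0, 0, 0, 0.006, 0, 0.004, 0, 0, 0, 0, 0.006, 0, 0.004, 0, 0, 0, 0, 0.006, 0, 0.004, 0, 0, 0, 0, 0.006, 0, 0.004, 0, 0, 0, 0, 0.005, 0, 0.004, 0, 0, 0, 0, 0.004, 0, 0.004, 0, 0, 0, 0, 0.003, 0, 0.004, 0, 0, 0, 0])

```text
time: 17.3
tool_pos: [560.4, -323.0, 139.0]
tcp_rot: [3.125, 0.042, 1.594]
contact_force: [-1.5, -6.0, 4.2]
grip_width: 0.7
```

```bash
python3 look.py 15; python3 -c "
import cv2,numpy as np
from h import *
print(plane('top',[[243.07,190.4]],54))
a=cv2.imread('pics/top15.png')[130:210,200:300];b=cv2.imread('pics/scene15.png')[300:370,310:400]
cv2.imwrite('pics/v15t.png',cv2.resize(a,None,fx=7,fy=7,interpolation=0))
cv2.imwrite('pics/v15s.png',cv2.resize(b,None,fx=8,fy=8,interpolation=0))"
```

```text
t 17.3 [ 560.4 -323.   139. ] [-1.5 -6.   4.2]
top disc [ 36  24  18  18 241] [234.78 168.  ] [[665.6 122.4  90. ]]
scene disc [ 65  29  20  15 248] [359.33 321.17] [[667.8 123.3  90. ]]
 knob 113 [[ 559.1 -301.1  129. ]]
tri (array([666.11375596, 122.65504748,  88.12464201]), np.float64(0.1602284614026566))
[[624.56138452 110.64291647  54.        ]]
```

View pics/v15t.png

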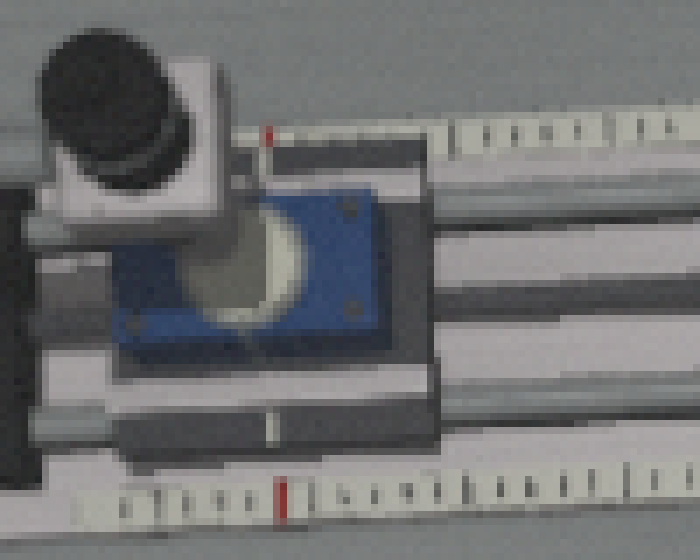

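View pics/v15s.png

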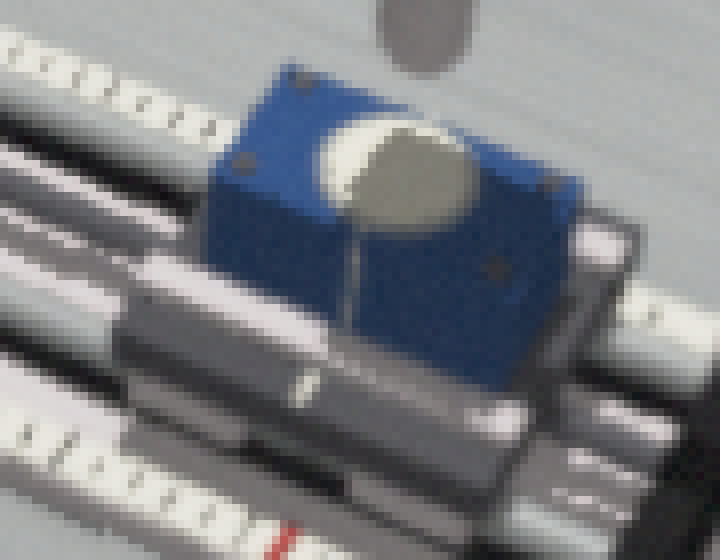

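Request:
carry_out(moves=[-0.1, 0, 0, 0, 0, 0, 0, -0.12, 0, 0, 0, 0, 0, 0, -0.14, 0, 0, 0, 0, 0, 0, -0.14, 0, 0, 0, 0, 0, 0, -0.14, 0, 0, 0, 0, 0, 0, -0.14, 0, -0.05, 0, 0, 0, 0, -0.14, 0, -0.1, 0, 0, 0, 0, -0.14, 0, -0.15, 0, 0, 0, 0])

```text
time: 18.2
tool_pos: [560.8, -375.1, 201.9]
tcp_rot: [3.126, 0.041, 1.595]
contact_force: [0.3, -0.3, 0.1]
grip_width: 0.3
```

```bash
python3 look.py 16; python3 -c "
import cv2,numpy as np
from h import *
a=cv2.imread('pics/top16.png')[130:210,200:300];b=cv2.imread('pics/scene16.png')[300:370,310:400]
cv2.imwrite('pics/v16t.png',cv2.resize(a,None,fx=7,fy=7,interpolation=0))
cv2.imwrite('pics/v16s.png',cv2.resize(b,None,fx=8,fy=8,interpolation=0))"
```

```text
t 18.2 [ 560.8 -375.1  201.9] [ 0.3 -0.3  0.1]
top disc [ 35  24  18  18 250] [233.83 167.79] [[666.1 124.4  90. ]]
 knob 160 [[ 560.6 -315.3  129. ]]
scene disc [ 65  29  20  15 247] [359.72 321.18] [[667.5 123.9  90. ]]
 knob 107 [[ 558.3 -316.3  129. ]]
tri (array([666.51877236, 124.09328041,  89.21307356]), np.float64(1.0299558821096153))
```

View pics/v16t.png

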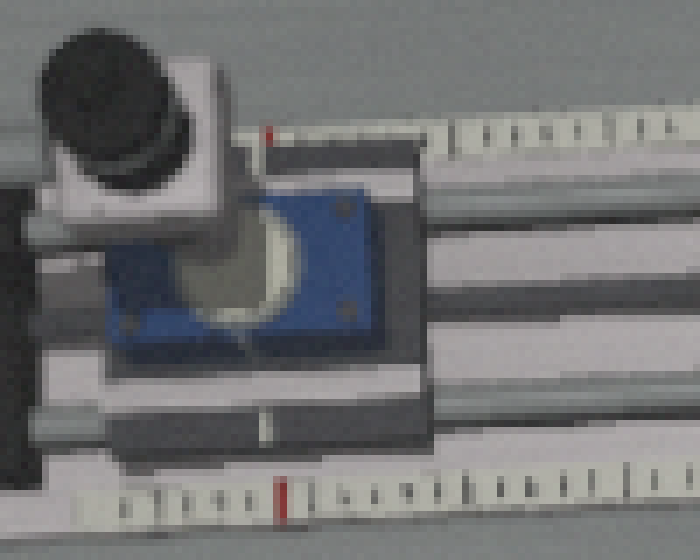

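View pics/v16s.png

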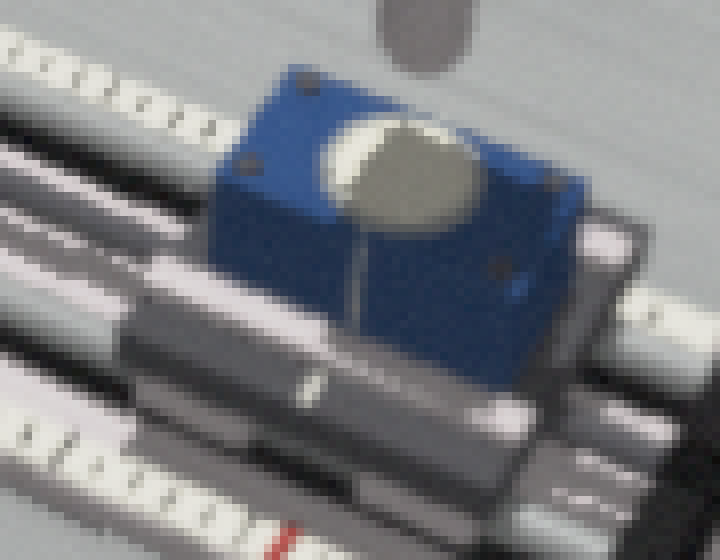

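```bash
python3 -c "
import cv2,numpy as np
from h import *
np.set_printoptions(precision=2,suppress=True)
go(560,-375,200,91.5)
print('nose',plane('scene',[[362.7,305.4]],130))
print('marks top',plane('top',[[237.36,190.36],[236.64,153.1]],54).mean(0),'far scene',plane('scene',[[348.9,348]],54),tri([348.9,348],[236.64,153.1]))
a=np.radians(92.1);ax=np.array([np.cos(a),np.sin(a),0]);c=np.array([666.5,126,130.])
for n in('top','scene'):print(n,proj(n,[c,c+[0,0,-40],c+[0,0,162]]).round(1))
b=cv2.imread('pics/scene16.png')[225:345,320:410]
cv2.imwrite('pics/v16p.png',cv2.resize(b,None,fx=6,fy=6,interpolation=0)[:600])
b=cv2.imread('pics/scene16.png')[230:320,330:400];cv2.imwrite('pics/v16q.png',cv2.resize(b,None,fx=6.5,fy=6.5,interpolation=0))"
```

```text
t 18.3 shift/400 [ 0.   -0.01  0.01] turn/30 [ 0.04  0.09 -0.  ] grip 0.5
nose [[664.78 125.36 130.  ]]
marks top [666.22 123.88  54.  ] far scene [[708.07 124.89  54.  ]] (array([707.67, 124.75,  53.51]), np.float64(0.07419118332837668))
top [[229.6 163. ]
 [233.1 167.6]
 [212.2 139.8]]
scene [[362.6 306.1]
 [360.9 321.3]
 [370.3 234.1]]
```

View pics/v16q.png

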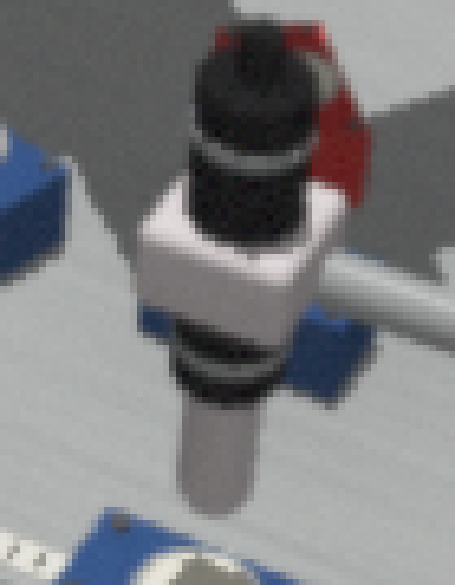

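Request:
carry_out(moves=[0, -0.002, 0.04, 0.02, 0.04, 0, 0, 0, -0.002, 0.08, 0.04, 0.09, 0, 0, 0, -0.002, 0.12, 0.04, 0.09, 0, 0, 0, -0.002, 0.15, 0.04, 0.09, 0, 0, 0, -0.002, 0.16, 0.04, 0.09, 0, 0, 0.02, -0.002, 0.16, 0.04, 0.09, 0, 0, 0.04, -0.002, 0.16, 0.04, 0.09, 0, 0, 0.05, -0.002, 0.16, 0.04, 0.09, 0, 0])

```text
time: 19.1
tool_pos: [562.5, -358.0, 140.6]
tcp_rot: [3.141, -0.001, 1.596]
contact_force: [-0.2, -0.8, 0.5]
grip_width: 0.4
```

```bash
python3 -c "
from h import *
go(560,-327.5,138,91.5)"
```

```text
t 19.1 shift/400 [ 0.0763 -0.0042  0.0066] turn/30 [ 0.001 -0.002 -0.001] grip 0.4
```

Request:
carry_out(moves=[0.03, -0.004, 0.006, 0, 0, 0, 0, 0.055, -0.004, 0.006, 0, 0, 0, 0, 0.076, -0.004, 0.006, 0, 0, 0, 0, 0.076, -0.004, 0.006, 0, 0, 0, 0, 0.076, -0.004, 0.006, 0, 0, 0, 0, 0.076, -0.004, 0.006, 0, 0, 0, 0, 0, -0.004, 0.006, 0, 0, 0, 0, 0, -0.004, 0.006, 0, 0, 0, 0])

```text
time: 19.9
tool_pos: [560.5, -360.2, 137.5]
tcp_rot: [3.141, -0.001, 1.594]
contact_force: [-0.3, 0.1, 0.1]
grip_width: 0.6
```

```bash
python3 look.py 17
```

```text
t 19.9 [ 560.5 -360.2  137.5] [-0.3  0.1  0.1]
top disc [ 34  25  18  17 239] [233.05 167.99] [[665.7 126.1  90. ]]
 knob 164 [[ 561.1 -315.4  129. ]]
scene disc [ 66  30  20  15 246] [360.5  321.63] [[667.7 125.7  90. ]]
 knob 106 [[ 557.8 -316.6  129. ]]
tri (array([666.29062837, 125.77164198,  88.70440073]), np.float64(1.1569461969049877))
```

Request:
carry_out(moves=[-0.03, 0, 0, 0, 0, 0, 0, -0.03, 0, -0.05, 0, 0, 0, 0, -0.03, 0, -0.1, 0, 0, 0, 0, -0.03, 0, -0.15, 0, 0, 0, 0, -0.03, 0, -0.18, 0, 0, 0, 0, -0.03, 0, -0.18, 0, 0, 0, 0, -0.03, 0, -0.18, 0, 0, 0, 0, -0.03, 0, -0.18, 0, 0, 0, 0])

```text
time: 20.8
tool_pos: [560.3, -369.6, 207.6]
tcp_rot: [-3.139, -0.005, 1.595]
contact_force: [0.5, -0.4, -1.2]
grip_width: 0.1
```

```bash
python3 look.py 18; python3 -c "
import cv2,numpy as np
a=cv2.imread('pics/top18.png')[120:345,130:370];b=cv2.imread('pics/scene18.png')[190:390,200:450]
cv2.imwrite('pics/v18.png',np.hstack([cv2.resize(a,(390,366)),cv2.resize(b,(410,366)[:2])]))"
```

```text
t 20.8 [ 560.3 -369.6  207.6] [ 0.5 -0.4 -1.2]
top disc [ 34  24  18  18 245] [233.04 167.8 ] [[666.1 126.1  90. ]]
 knob 165 [[ 560.4 -315.   129. ]]
scene disc [ 66  30  20  15 247] [360.48 321.65] [[667.8 125.7  90. ]]
 knob 108 [[ 557.7 -316.6  129. ]]
tri (array([666.61829893, 125.79851108,  88.95305393]), np.float64(1.0455236208504053))
```

View pics/v18.png

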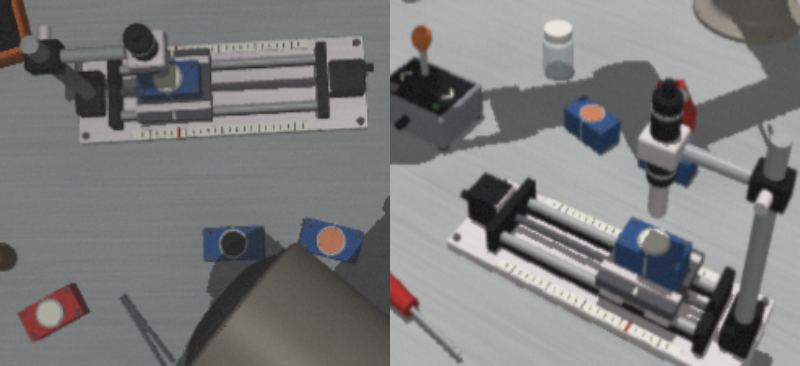

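The stage is standing still, the lever is upright, the disc is under the probe, and the other holders have not moved.

```bash
python3 -c "
from plant import *
print(close_job())"
```

```text
the job is handed in; nothing more can be done
None
```

The blue holder with the white disc is on the stage, flat between the rails with its long side along the travel, and the disc is centred under the probe. I handed the job in at about 21 s; `close_job` gave no verdict.

- **Driving the stage:** I pushed the jog lever towards the probe end and let go. The stage stopped about 2 mm short, so I gave the lever one short second nudge. That means two lever pushes rather than one continuous hold. The stage was driven by the lever only.
- **Position check:** using both cameras, the disc sits at about (666.6, 125.8) mm. The midpoint of the red lines is about (666.5, 126.0).
- **Camera disagreement:** the top view alone puts the disc about 0.5 mm short of centre. The scene view alone puts it about 0.4 mm past.
- **Last checks:** two looks 0.9 s apart showed the stage still and the lever upright. The black and copper holders were in their original places. The gripper was clear of everything, and I never moved it to the probe.

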